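# Free a seized keeper and strip the plug-in modules from an amplifier

### The arm

A 7-joint arm with a two-finger parallel gripper is mounted at the origin on the work surface. World frame = base frame: x ahead of the robot, y to its left, z up, the work surface at z = 0. Lengths are in mm, angles in rad, forces in N, time in s.
With the tool pointing down it reaches from about 350 to 775 mm from the base axis. Payload 3.1 kg.
Tool frame: the origin (TCP) lies at the very end of the fingers, on their centre line; the grasp point (between the pads) lies 19 mm behind it; z points along the fingers, y is the line along which they close (so a half turn about z gives the same grasp; the last joint's range is limited). The gripper opens to 85 mm and grips with 20 to 120 N. Pads are 22 mm wide; open, the fingers measure 114 mm over their backs; the gripper's body (76 mm by 85 mm) begins 54 mm behind the grasp point. The pads swing forward as they close: fully open they stand 13 mm farther back than shut.
Start: joints at [1.299, 0.311, 0.014, 1.512, -0.004, 1.319, -0.027], TCP at [125.312, -535.551, 201.204] pointing down, gripper open.
Joint ranges: [-2.7, 2.7], [-0.3, 1.91], [-1.27, 1.3], [0.12, 2.57], [-1.44, 4.58], [0.2, 2.03], [-3.05, 3.05]. Speed limits (rad/s): [2.79, 2.79, 3.14, 3.14, 3.14, 3.14, 3.14].

### API

Orientations are given as [roll, pitch, yaw] about the fixed x, y, z axes, in that order (R = Rz(yaw) Ry(pitch) Rx(roll)).
In Python, from bench import r gives the robot as it stands.
- The arm moves only by the tool apply_moves, never from a script. Its argument "steps" is a list that holds one entry, the list of rows, each a list of 6 numbers: the shift along the tool's x, y, z in cm, then the turn, a rotation vector about the tool's x, y, z in rad. A call has 1 to 8 rows; each row is the pose to reach, as a shift and turn from the pose commanded when the call began, along the tool's axes at that moment; what a row does not reach only later rows make up. A row lasts 1/12 s, in which the tool goes at most 41.7 mm and 7.16 degrees, less where a joint would pass 70% of its speed; a pose out of reach is approached as far as the arm can. A call with a gripper value outside its range is refused whole. "gripper" is the closure, from 0 (fully open) to 1 (shut), set as the call begins (left out, the last holds). The fingers move at their own pace and stop on an object; "squeeze" is the grip in N (left out, the last holds). Time passes only in rows, so rows that repeat a pose let the fingers close. It gives the time, the measured TCP pose, the force, the opening and the grip force at its end, in the units of the state.
- r.get_obs(): the state, without advancing time (a new reading comes with each control period).
- r.get_image(name): name is "scene" or "top" or "wrist"; returns (picture, depth): 384x512x3 uint8, red, green, blue; 384x512 float32, mm along the optical axis (not along the pixel's ray), 0 where there is no reading.
- r.calibration(name): a dict with "intrinsics" (3x3 intrinsics, pixels), "k1" (the pictures are not rectified: a ray, as slopes to the right and down, at radius r is drawn at 1 + k1 r^2 times it, then the intrinsics apply), "rvec" (rotation vector, rad) and "tvec" (3), from world to camera coordinates, as OpenCV has them. Camera axes: x right, y down, z forward; pixel columns grow to the right and rows downward; lengths in mm; the calibration is good to about 2 mm. A picture is of the moment at which its call begins: read the wrist's pose just before it. calibration takes no time and is no camera call; for the wrist camera it gives the pose at the moment of the call.
- r.sign_off(): hands the job in; it is judged then, once.
The state is a dict: "time": time; "joints": joint angles; "dq": joint speeds; "tau": joint torques, N m; "position": TCP position; "eef_rot": TCP orientation; "ft_force": force on the tool from outside, world axes, zero at the start; "moment": the same for the moment, N m; "finger_gap": finger opening in mm; "grip_force": force on a finger pad.
Only numpy, scipy, OpenCV 4.12 (cv2) and the standard library are available. Lean on these libraries where they do the work, as an engineer would, in place of code of your own. Each camera call takes 0.05 s, during which the arm holds its last target. There are 200 camera calls.

### The job

The brass knob of the keeper arm on this amplifier has seized: rock it back and forth from stop to stop until it breaks free, then swing the arm counter-clockwise well clear of the modules. Pull every plug-in module that is there straight up out of its snap socket and put it in the grey tray, and when all are in the tray swing the keeper arm back to its closed place along the chassis. Do not disturb the meter, spool, bottle or pen cup.

Things in the scene. Friction and masses are not known exactly. Their poses are not given: they have to be found in the camera images.
- amp: The amplifier chassis, fixed to the bench: a black box 140 x 400 x 50 mm with side fins. Origin at the centre of its underside, z up, y along its length. On its top (z = 50 mm) are four snap sockets in a row at y = +35, -25, -85 and -145 mm (x = 0), and around y = +120 mm, x = 0 (the axis of the keeper) its grey thread housing, 138 x 96 mm, up to z = 130 mm.
- knob (a joint): Angle (rad) of winged knob and keeper arm, one piece turning on the vertical post. 0 = closed, arm along chassis -y; positive = counter-clockwise from above = loosening, arm swings towards chassis +x. Seized: it moves only in a small arc between firm stops near -0.22 and +0.22 (give of 0.05). Once free it turns on to 1.5 with 0.25 N m drag and stays where left.
- wing (a point): Centre of the brass wing on the knob, on its axis, 172 mm above the bench: upright bar 66 long (y of this frame, which turns with the knob) x 16 thick (x) x 30 mm high, pinched across the 16 mm. The arm's top is 26 mm below. To free it turn fully to one stop, then fully to the other; after - + - (two rocks at most) it turns past +0.22. 0.6 N m is enough; stops cannot be forced.
- keeper_tip (a point): Middle of the free end of the keeper arm, on its top face: an aluminium flat 24 wide and 10 mm thick reaching 285 mm from the knob's axis. Closed it lies 3 mm above the module tops, so no module can be drawn; swung beyond 1.05 rad it is clear of them all.
- tray: Open grey parts tray, loose on the bench, 170 (x) x 250 (y) x 36 mm high, walls and floor 5 mm. Origin at the centre of its underside.
- tray_in (a point): Centre of the tray's inner floor (axes as the tray's); inner size 160 x 240 mm.
- module0_mid (a point): Centre (half-way up) of module 0, finned metal block 82 mm high, 0.22 kg; z up in its socket (chassis y = +35 mm, aligned with it). Upper 60 mm is 44 (x, flat metal cheeks to grip) x 30 mm (y), the lower 22 mm a foot 40 x 20 mm held by two spring clips: a straight upward pull of about 16 N over 15 mm draws it out, loose after 20 mm. Absent in some runs.
- module1_mid (a point): Centre (half-way up) of module 1, finned metal block 82 mm high, 0.22 kg; z up in its socket (chassis y = -25 mm, aligned with it). Upper 60 mm is 44 (x, flat metal cheeks to grip) x 30 mm (y), the lower 22 mm a foot 40 x 20 mm held by two spring clips: a straight upward pull of about 16 N over 15 mm draws it out, loose after 20 mm. Absent in some runs.
- module2_mid (a point): Centre (half-way up) of module 2, finned metal block 82 mm high, 0.22 kg; z up in its socket (chassis y = -85 mm, aligned with it). Upper 60 mm is 44 (x, flat metal cheeks to grip) x 30 mm (y), the lower 22 mm a foot 40 x 20 mm held by two spring clips: a straight upward pull of about 16 N over 15 mm draws it out, loose after 20 mm. Absent in some runs.
- module3_mid (a point): Centre (half-way up) of module 3, finned metal block 82 mm high, 0.22 kg; z up in its socket (chassis y = -145 mm, aligned with it). Upper 60 mm is 44 (x, flat metal cheeks to grip) x 30 mm (y), the lower 22 mm a foot 40 x 20 mm held by two spring clips: a straight upward pull of about 16 N over 15 mm draws it out, loose after 20 mm. Absent in some runs.
- meter: Hand-held meter lying on the bench, 150 x 78 x 34 mm; bystander. Origin at the centre of its underside.
- spool: Metal spool, 60 mm across, 53 mm high; bystander. Origin at the centre of its underside.
- bottle: Clear bottle, 64 mm across, 190 mm high; bystander. Origin at the centre of its underside.
- pencup: White cup with pens, 76 mm across, 150 mm high with the pens; bystander. Origin at the centre of its underside.
Things that resemble listed ones, but are neither listed nor needed, are in the scene too. Leave any green look-alike of the part that bears module1_mid alone. What is shaped like the part that bears module0_mid but orange is not meant.

How it is judged (in metres and radians):
On the way, in this order (a step that is already met when the one before it is completed fails the run):
1. the knob has broken free (value of joint knob above 0.5 rad), for 0.05 s.
2. the keeper arm is swung clear of the modules (value of joint knob above 1.05 rad), for 0.2 s.
3. every module present is in the tray (x of module0_mid in the frame of tray_in between -0.08 and 0.08 m and y of module0_mid in the frame of tray_in between -0.12 and 0.12 m and z of each of module0_mid, module1_mid, module2_mid, module3_mid in the frame of tray_in below 0.07 m and x of module1_mid in the frame of tray_in between -0.08 and 0.08 m and y of module1_mid in the frame of tray_in between -0.12 and 0.12 m and x of module2_mid in the frame of tray_in between -0.08 and 0.08 m and y of module2_mid in the frame of tray_in between -0.12 and 0.12 m and x of module3_mid in the frame of tray_in between -0.08 and 0.08 m and y of module3_mid in the frame of tray_in between -0.12 and 0.12 m), for 0.2 s.
At the end, for the whole second after the job is handed in: Every module present rests inside the tray (its centre within the inner floor's outline and less than 70 mm above it), the tray stands flat, and the keeper arm is back along the chassis (knob within about 0.18 rad of closed) and still (all of step 3 and linear speed of each of module0, module1, module2, module3 below 0.05 m/s and value of joint knob between -0.28 and 0.18 rad and velocity of joint knob below 0.1 rad/s and angle between tray's own z axis and vertical below 0.1 rad); the robot touches nothing.
It fails at once if the meter is moved by more than 4 cm or tipped over (distance of meter from where it was at the start of the episode above 0.04 m or angle between meter's own z axis and vertical above 0.5 rad).
It fails at once if the spool is moved by more than 4 cm or tipped over (distance of spool from where it was at the start of the episode above 0.04 m or angle between spool's own z axis and vertical above 0.5 rad).
It fails at once if the bottle is moved by more than 4 cm or tipped over (distance of bottle from where it was at the start of the episode above 0.04 m or angle between bottle's own z axis and vertical above 0.5 rad).
It fails at once if the pencup is moved by more than 4 cm or tipped over (distance of pencup from where it was at the start of the episode above 0.04 m or angle between pencup's own z axis and vertical above 0.5 rad).
Of module0, module1, module2, module3 only 3 to 4 are there at a start; the rules pass over those that are not, and their reading is None.
At some moment in a run one of tray may be knocked a few centimetres aside while the robot is not near it.
Once in a run the grip may slacken for a moment while it holds something.
It also fails if it takes over 210 s, if anything falls off the work surface, if the arm or the gripper's body presses on something with over 40 N, if the wrist force passes 120 N, or if a joint passes its speed limit or range.

## Working session

There is one attempt and no reset: what is moved stays moved. The work goes in short steps, Python scripts to look and compute and a tool call to move; the robot and the scene stay as the last step left them, time stands still between calls to the robot, and variables do not carry over. Pictures are saved under pics/ and viewed, at most 14 in all, crops included, and the job is handed in when it is done.

Besides the shell and the picture viewer there is one more tool, called as name(argument=value, ...), one argument or row to a line, values as JSON. apply_moves: Moves the arm, as the interface text tells. Its arguments: {"type":"object","properties":{"steps":{"type":"array"},"gripper":{"type":"number"},"squeeze":{"type":"number"}},"required":["steps"]}

```bash
mkdir -p pics; ls
cat > h.py <<'E'
import numpy as np, cv2
from bench import r
from scipy.spatial.transform import Rotation as R
def snap(n):
    c=r.calibration(n); im,d=r.get_image(n); return im,d,c
def save(im,f): cv2.imwrite('pics/'+f,cv2.cvtColor(im,cv2.COLOR_RGB2BGR))
def cloud(d,c):
    K=np.array(c['intrinsics'],float); h,w=d.shape
    u,v=np.meshgrid(np.arange(w),np.arange(h))
    p=np.stack([u,v],-1).reshape(-1,1,2).astype(float)
    n=cv2.undistortPoints(p,K,np.array([c['k1'],0,0,0,0.]))[:,0]
    P=np.c_[n,np.ones(len(n))]*d.reshape(-1,1)
    Rm=cv2.Rodrigues(np.array(c['rvec'],float))[0]
    W=(P-np.array(c['tvec'],float).reshape(3))@Rm
    W[d.reshape(-1)==0]=np.nan
    return W.reshape(h,w,3)
E
python3 - <<'E'
from h import *
for n in('top','scene'):
    im,d,c=snap(n); save(im,n+'0.png'); np.savez(n+'0.npz',im=im,W=cloud(d,c)); print(n,c)
print(r.get_obs())
E
```

```text
pics
top {'intrinsics': array([[467.25539162,   0.        , 249.24162495],
       [  0.        , 467.25539162, 194.97047103],
       [  0.        ,   0.        ,   1.        ]]), 'k1': -0.1646668960114787, 'rvec': array([ 2.07939282, -2.1472048 ,  0.21807504]), 'tvec': array([  98.11329832,  583.30169884, 1487.83575148])}
scene {'intrinsics': array([[368.3672491 ,   0.        , 256.62649039],
       [  0.        , 368.3672491 , 195.42901243],
       [  0.        ,   0.        ,   1.        ]]), 'k1': -0.10616445533101768, 'rvec': array([ 1.46067247,  1.88514503, -0.97155877]), 'tvec': array([  68.51102809, -220.23244817, 1419.62900298])}
{'time': 0.1, 'joints': array([ 1.29933252,  0.31167265,  0.01395726,  1.51289096, -0.00440281,
        1.31921669, -0.02716428]), 'dq': array([ 7.74088650e-04, -6.25857308e-04, -6.66409907e-04, -5.31818221e-03,
       -1.81726578e-03, -8.67168985e-04, -9.09337426e-05]), 'tau': array([ 2.35335710e-04, -3.80854583e+01,  1.46821621e-01, -2.31239909e+01,
        1.26329670e-02,  8.17428430e-03,  4.87944490e-06]), 'position': array([ 125.12690384, -534.83539975,  200.21722143]), 'eef_rot': array([-3.13943709e+00,  7.66220854e-05,  2.29909459e-01]), 'ft_force': array([-0.40887039,  0.49564275,  0.18536308]), 'moment': array([0.02975007, 0.02982311, 0.03182991]), 'grip_force': 0.0, 'finger_gap': 85.6364969347258}
```

View pics/top0.png

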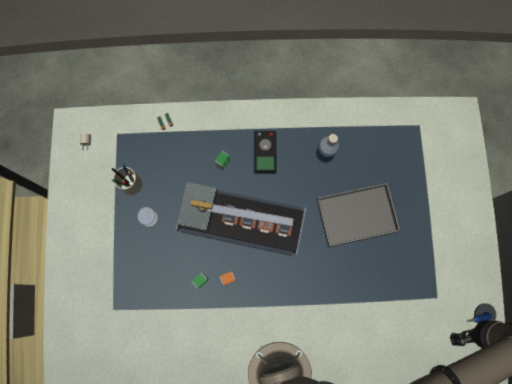

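View pics/scene0.png

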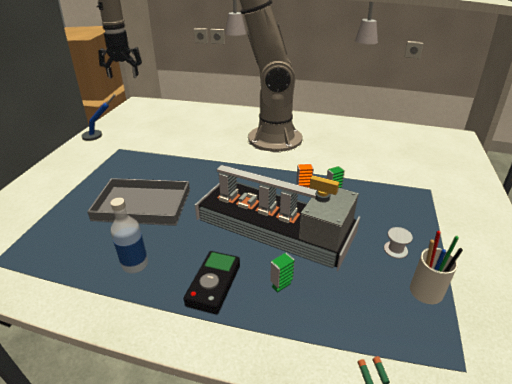

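The top view shows the amp with its grey housing at (198,205) and the keeper arm running to (290,222). The sockets are at about (229,217) to (284,230), the tray is at (358,214), and green and orange look-alikes stand on the mat. Next I measure the amp and enlarge the socket area.

Run:
```python
from h import *
T=np.load('top0.npz');S=np.load('scene0.npz')
a=cv2.resize(T['im'][175:260,170:310],(800,486),interpolation=cv2.INTER_CUBIC);save(a,'c1.png')
b=cv2.resize(S['im'][155:260,190:365],(800,480),interpolation=cv2.INTER_CUBIC);save(b,'c2.png')
W=T['W']
def rect(m,n):
    q=W[m][:,:2].astype(np.float32); print(n,m.sum(),cv2.minAreaRect(q),np.median(W[m],0))
    return q
z=W[...,2]
box=np.zeros(z.shape,bool);box[175:260,170:310]=1
rect(box&(z>122)&(z<137)&(np.arange(512)[None]<220),'housing')
rect(box&(z>40)&(z<58),'chassis top')
rect(box&(z>137)&(z<155),'arm')
rect(box&(z>175)&(z<195),'wing')
tb=np.zeros(z.shape,bool);tb[175:255,310:405]=1
rect(tb&(z>27)&(z<45),'tray rim'); rect(tb&(z>12),'tray');
for n,(u,v) in dict(meter=(265,152),bottle=(330,147),spool=(147,217),pencup=(124,178),green1=(222,159),green2=(200,281),orange=(228,278)).items():
    print(n,np.round(W[v,u]))
for u,v in [(229,222),(247,226),(265,229),(284,232)]: print(np.round(W[v-3:v+4,u],0)[:,2])
```

```text
housing 1123 ((542.5848388671875, 239.11767578125), (115.6956558227539, 139.44200134277344), 75.2190933227539) [539.87766885 251.90691359 129.51310126]
chassis top 3411 ((511.1075439453125, 109.01290130615234), (406.70355224609375, 163.34194946289062), 76.16960144042969) [481.23552877  58.52660477  48.53214985]
arm 684 ((536.8531494140625, 107.93136596679688), (329.38299560546875, 111.86135864257812), 85.6971435546875) [508.70846392  80.74277798 145.11380596]
wing 123 ((539.1553955078125, 226.03099060058594), (65.28267669677734, 17.115278244018555), 78.87664794921875) [538.76973392 226.56558898 185.76837327]
tray rim 399 ((514.9434814453125, -286.552001953125), (172.83731079101562, 253.50706481933594), 9.414172172546387) [ 511.9581943  -289.15797475   33.88764796]
tray 614 ((519.0036010742188, -279.0516662597656), (290.7547302246094, 268.3667297363281), 89.18923950195312) [ 520.09428567 -299.00396969   31.12140684]
meter [743.  20.  26.]
bottle [ 718. -185.  145.]
spool [525. 423.  48.]
pencup [659. 502.  57.]
green1 [707. 166.  79.]
green2 [308. 244.  83.]
orange [315. 155.  81.]
[126. 104.  84.  53.  nan  52.  54.]
[122.  96.  76.  60.  62.  48.  48.]
[42. 45. 54. 46. 63. 66. 51.]
[131. 133. 125.  96.  66.  59.  58.]
```

View pics/c1.png

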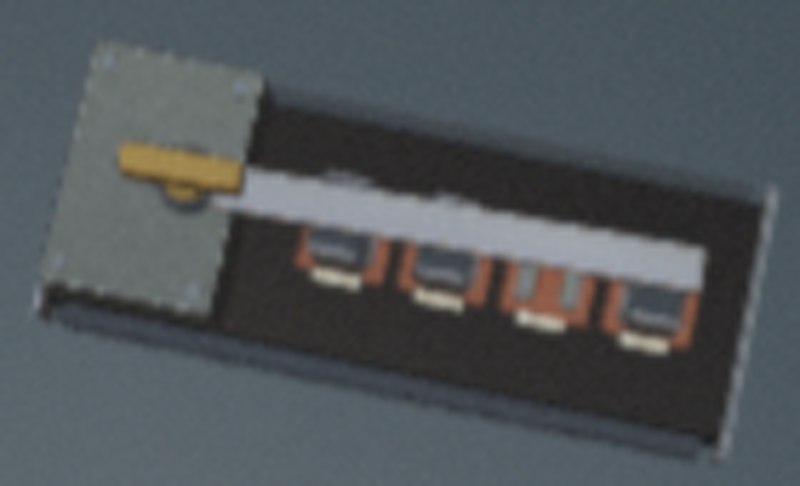

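View pics/c2.png

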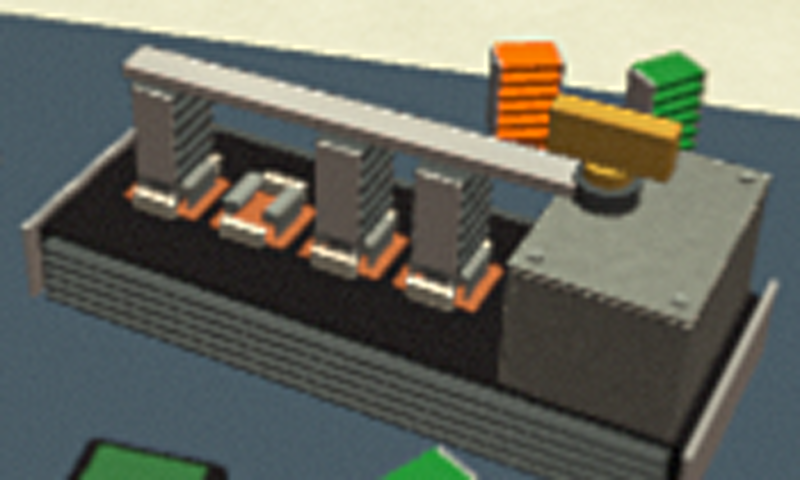

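Modules 0, 1 and 3 are present, and socket 2 at crop 1 (545,290) is empty. The candidates are:
- **Meant:** the three metal-grey blocks in the sockets, at top view (229,217), (247,222) and (284,230).
- **Not meant:** the green blocks at (222,159) and (200,281) and the orange one at (228,278), because they are coloured and stand loose on the mat.

The enlarged crops confirm this. Next is a move planner.

```bash
cat >> h.py <<'E'
AO=np.array([510.7,109.3,0]); AY=np.deg2rad(-13.83)
def amp(x,y,z): return AO+R.from_euler('z',AY).apply([x,y,z])
def rows(*targets):
    """print the shift (cm) and turn (rad) in the present tool frame for each (xyz mm, yaw)"""
    o=r.get_obs(); R0=R.from_euler('xyz',o['eef_rot']); p0=np.array(o['position'])
    print('t%.1f'%o['time'],'pos',np.round(p0,1),'rpy',np.round(o['eef_rot'],3),'F',np.round(o['ft_force'],1),'M',np.round(o['moment'],2),'gap %.1f'%o['finger_gap'])
    for p,y in targets:
        d=R0.inv().apply(np.array(p)-p0)/10; w=(R0.inv()*R.from_euler('xyz',[np.pi,0,y])).as_rotvec()
        print(np.round(d,2).tolist(),np.round(w,3).tolist(),'rows>=%.1f'%max(np.linalg.norm(d)/4.17,np.linalg.norm(w)/.125))
E
python3 - <<'E'
from h import *
k=amp(0,120,0);print(k)
rows(((420,-250,280),0.7),((539.5,226,280),1.35))
E
```

```text
[539.38502915 225.82111012   0.        ]
t0.1 pos [ 125.1 -534.8  200.2] rpy [-3.139  0.     0.23 ] F [-0.4  0.5  0.2] M [0.03 0.03 0.03] gap 85.6
[35.2, -21.03, -7.94] [-0.002, -0.0, -0.47] rows>=10.0
[57.68, -64.66, -7.84] [-0.002, -0.001, -1.12] rows>=20.9
```

apply_moves(
  steps=[
    [[3.5,-2,-1.5,0,0,-0.05],[7,-4.2,-3,0,0,-0.1],[11,-6.5,-4.5,0,0,-0.15],[14.5,-8.6,-6,0,0,-0.2],[18,-10.7,-7,0,0,-0.25],[21.5,-12.8,-8,0,0,-0.3],[25,-15,-8,0,0,-0.35],[28,-17,-8,0,0,-0.4]],
  ],
  gripper=0,
  squeeze=110,
)

```text
time: 0.77
position: [355.9, -309.8, 281.9]
eef_rot: [3.14, -0.0, 0.632]
ft_force: [0.2, -1.2, 0.1]
finger_gap: 85.4
grip_force: 0.0
```

Run:
```python
from h import *
rows(((430,-100,280),0.9),((539.5,226,280),1.35))
```

```text
t0.8 pos [ 355.9 -309.8  281.9] rpy [ 3.14  -0.     0.632] F [ 0.2 -1.2  0.1] M [-0.08 -0.05  0.  ] gap 85.4
[18.37, -12.55, 0.17] [0.002, 0.0, -0.268] rows>=5.3
[46.46, -32.39, 0.13] [0.002, 0.001, -0.718] rows>=13.6
```

apply_moves(
  steps=[
    [[3.5,-2.2,0,0,0,-0.05],[7,-4.5,0,0,0,-0.1],[10.5,-7,0,0,0,-0.15],[14,-9.5,0,0,0,-0.2],[17.5,-12,0,0,0,-0.25],[21,-14.5,0,0,0,-0.3],[24,-17,0,0,0,-0.35],[27,-19,0,0,0,-0.4]],
  ],
)

```text
time: 1.43
position: [460.3, 4.2, 281.0]
eef_rot: [-3.141, 0.0, 1.033]
ft_force: [0.7, -0.0, -0.6]
finger_gap: 85.2
grip_force: 0.0
```

Run:
```python
from h import *
rows(((539.5,226,280),1.35))
```

```text
t1.4 pos [460.3   4.2 281. ] rpy [-3.141  0.     1.033] F [ 0.7 -0.  -0.6] M [-0.05 -0.06 -0.  ] gap 85.2
[23.11, -4.56, 0.09] [-0.0, 0.0, -0.317] rows>=5.6
```

apply_moves(
  steps=[
    [[3.5,-0.7,0,0,0,-0.05],[7,-1.4,0,0,0,-0.1],[10.5,-2.1,0,0,0,-0.15],[14,-2.8,0,0,0,-0.2],[17.5,-3.5,0,0,0,-0.25],[20.5,-4.1,0,0,0,-0.3],[23.1,-4.6,0,0,0,-0.317],[23.1,-4.6,0,0,0,-0.317]],
  ],
)

```text
time: 2.1
position: [539.1, 230.1, 279.3]
eef_rot: [-3.137, -0.004, 1.356]
ft_force: [-0.5, 1.2, 0.1]
finger_gap: 85.4
grip_force: 0.0
```

Run:
```python
from h import *
im,d,c=snap('wrist');save(im,'w1.png');W=cloud(d,c);z=W[...,2]
o=r.get_obs();print(o['position'],o['eef_rot'])
for n,m in dict(wing=(z>178)&(z<195),arm=(z>138)&(z<152)).items():
    print(n,m.sum(),cv2.minAreaRect(W[m][:,:2].astype(np.float32)),np.median(W[m],0))
np.savez('w1.npz',im=im,W=W)
rows(((539.5,226,220),1.35))
```

```text
[539.21344949 226.78410988 279.64763835] [-3.13804611e+00 -1.11563110e-03  1.35288971e+00]
wing 986 ((538.687255859375, 229.17100524902344), (64.49172973632812, 15.28077220916748), 78.14625549316406) [539.27697265 231.42635968 186.71843144]
arm 2504 ((345.60284423828125, 42.699981689453125), (545.1976318359375, 200.94613647460938), 25.860057830810547) [515.38930738 119.62805047 146.05742432]
t2.1 pos [539.2 226.8 279.6] rpy [-3.138e+00 -1.000e-03  1.353e+00] F [ 0.1 -0.1  0.8] M [-0.03 -0.   -0.02] gap 85.5
[-0.08, 0.07, 5.96] [-0.004, -0.001, 0.003] rows>=1.4
```

View pics/w1.png

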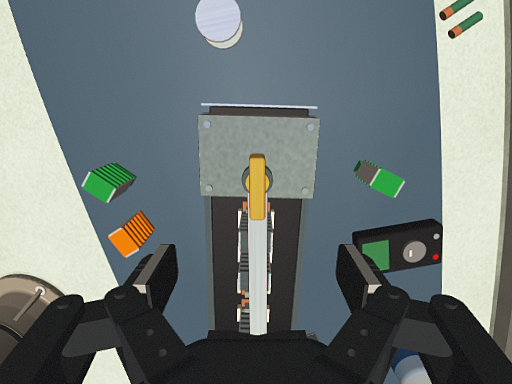

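The wrist view shows the brass wing at (257,187), square to and between the fingers, with the arm running down the picture. Measured wing centre is about (539,228) and its angle is 78°. I descend onto it.

apply_moves(
  steps=[
    [[0,0,3,0,0,0],[0,0,6,0,0,-0.01],[0.1,0,8,0,0,-0.01],[0.1,0,10,0,0,-0.01],[0.1,0,11.5,0,0,-0.01],[0.1,0,12.3,0,0,-0.01],[0.1,0,12.3,0,0,-0.01]],
  ],
)

```text
time: 2.73
position: [539.5, 221.6, 155.9]
eef_rot: [-3.138, 0.004, 1.355]
ft_force: [-0.3, -0.2, 0.5]
finger_gap: 85.5
grip_force: 0.0
```

apply_moves(
  steps=[
    [[0,0,0,0,0,0],[0,0,0,0,0,0],[0,0,0,0,0,0],[0,0,0,0,0,0],[0,0,0,0,0,0],[0,0,0,0,0,0],[0,0,0,0,0,0],[0,0,0,0,0,0]],
  ],
  gripper=1,
  squeeze=100,
)

```text
time: 3.4
position: [540.6, 224.2, 158.1]
eef_rot: [3.142, 0.0, 1.357]
ft_force: [0.2, 0.7, 0.2]
finger_gap: -0.1
grip_force: 0.0
```

Run:
```python
from h import *
rows(); o=r.get_obs(); print(o['grip_force'],o['joints'])
```

```text
t3.4 pos [540.6 224.2 158.1] rpy [3.142 0.    1.357] F [0.2 0.7 0.2] M [-0.02 -0.04 -0.  ] gap -0.1
0.0 [ 0.0607327   0.50337355 -0.7178157   1.46017193  0.33531031  1.30315128
 -0.89793864]
```

Run:
```python
from h import *
im,d,c=snap('wrist'); im2,d2,c2=snap('scene'); im3,d3,c3=snap('top')
a=np.hstack([cv2.resize(im,(400,300)),cv2.resize(im2[100:260,190:400],(400,300))])
save(np.vstack([a,np.hstack([cv2.resize(im3[150:260,120:310],(400,300)),cv2.resize(im2,(400,300))])]),'w2.png')
```

```text
(no output)
```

View pics/w2.png

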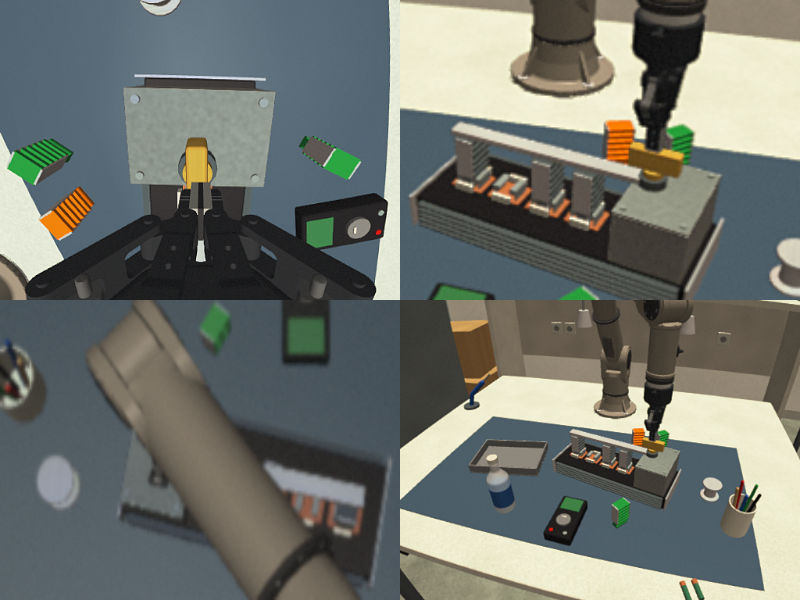

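The fingers shut without the wing. In the wrist tile the shut fingers (200,195) sit at the near end of the wing (197,165). I check heights and positions from the depth.

Run:
```python
from h import *
im,d,c=snap('wrist');W=cloud(d,c); rows()
print(c['rvec'],c['tvec'], -cv2.Rodrigues(c['rvec'])[0].T@c['tvec'])
for v in range(165,345,9):
    print(v,[ (np.round(W[v,u]).tolist(),im[v,u].tolist()) for u in (250,)])
```

```text
t3.6 pos [540.6 224.2 158. ] rpy [-3.142  0.     1.357] F [ 0.8 -0.1  0.4] M [ 0.02  0.01 -0.01] gap 0.1
[-2.81512438  0.30210597  0.04679894] [-481.01215488  291.84816876  441.45866821] [557.55525713 301.75754733 330.92041394]
165 [([nan, nan, nan], [147, 157, 149])]
174 [([542.0, 254.0, 131.0], [143, 156, 150])]
183 [([545.0, 261.0, 179.0], [117, 88, 40])]
192 [([545.0, 258.0, 187.0], [217, 178, 69])]
201 [([543.0, 253.0, 187.0], [218, 182, 71])]
210 [([542.0, 247.0, 187.0], [217, 182, 74])]
219 [([541.0, 242.0, 187.0], [218, 183, 71])]
228 [([540.0, 237.0, 186.0], [218, 185, 73])]
237 [([540.0, 237.0, 198.0], [89, 86, 80])]
246 [([540.0, 237.0, 208.0], [90, 91, 82])]
255 [([540.0, 237.0, 217.0], [90, 88, 82])]
264 [([541.0, 237.0, 225.0], [92, 91, 84])]
273 [([541.0, 237.0, 231.0], [20, 21, 27])]
282 [([541.0, 237.0, 238.0], [23, 26, 26])]
291 [([540.0, 234.0, 240.0], [32, 33, 28])]
300 [([539.0, 227.0, 236.0], [38, 42, 41])]
309 [([538.0, 223.0, 236.0], [46, 46, 43])]
318 [([537.0, 218.0, 236.0], [30, 29, 31])]
327 [([537.0, 217.0, 241.0], [11, 9, 14])]
336 [([541.0, 235.0, 263.0], [31, 29, 34])]
```

Run:
```python
from h import *
W=np.load('w1.npz')['W']
for u in (140,155,165,172,345,355,365,375):
    col=W[238:300:4,u]; print(u,np.round(col[:,2]).tolist())
print(np.round(W[262,160]),np.round(W[262,355]))
```

```text
140 [60.0, 69.0, 77.0, 2.0, 2.0, 0.0, 339.0, 342.0, 344.0, 355.0, 357.0, 359.0, 360.0, 361.0, 368.0, 371.0]
155 [4.0, 3.0, 2.0, 2.0, 337.0, 339.0, 344.0, 346.0, 351.0, 352.0, 353.0, 353.0, 356.0, 355.0, 356.0, 357.0]
165 [2.0, 3.0, 330.0, 334.0, 336.0, 340.0, 340.0, 341.0, 341.0, 341.0, 342.0, 343.0, 344.0, 343.0, 345.0, 345.0]
172 [4.0, 3.0, 328.0, 330.0, 329.0, 330.0, 331.0, 332.0, 332.0, 333.0, 334.0, 335.0, 334.0, 335.0, 3.0, 0.0]
345 [3.0, 4.0, 328.0, 333.0, 335.0, 335.0, 336.0, 337.0, 336.0, 338.0, 338.0, 339.0, 340.0, 339.0, 341.0, 341.0]
355 [22.0, 23.0, 23.0, 334.0, 336.0, 339.0, 343.0, 346.0, 349.0, 349.0, 350.0, 350.0, 351.0, 351.0, 354.0, 354.0]
365 [33.0, 34.0, 35.0, 35.0, 35.0, 333.0, 345.0, 347.0, 349.0, 353.0, 356.0, nan, 359.0, 360.0, 360.0, 360.0]
375 [34.0, 35.0, 35.0, 35.0, 36.0, 36.0, 35.0, 341.0, 342.0, 348.0, 357.0, 359.0, 360.0, 361.0, 367.0, 369.0]
[500. 251. 344.] [585. 232. 343.]
```

The depth shows the real finger ends about 30 mm higher than the reported TCP: open tips read about 327 at TCP z 280, and shut tips about 187 at 158. So I open and go 30 mm lower.

apply_moves(
  steps=[
    [[0.2,0,0,0,0,0],[0.3,0,0,0,0,0],[0.3,0,0,0,0,0],[0.3,0,0,0,0,0],[0.3,0,0,0,0,0],[0.3,0,0,0,0,0],[0.3,0,0,0,0,0],[0.3,0,0,0,0,0]],
  ],
  gripper=0,
)

```text
time: 4.27
position: [541.2, 227.0, 158.1]
eef_rot: [3.142, 0.0, 1.357]
ft_force: [0.8, 0.5, -0.0]
finger_gap: 85.4
grip_force: 0.0
```

apply_moves(
  steps=[
    [[0,0,0.5,0,0,0],[0,0,1,0,0,0],[0,0,1.5,0,0,0],[0,0,2,0,0,0],[0,0,2.5,0,0,0],[0,0,2.9,0,0,0],[0,0,2.9,0,0,0],[0,0,2.9,0,0,0]],
  ],
)

```text
time: 4.93
position: [541.0, 227.0, 128.7]
eef_rot: [-3.141, 0.0, 1.357]
ft_force: [0.8, 0.5, 0.3]
finger_gap: 85.4
grip_force: 0.0
```

Run:
```python
from h import *
rows(); im,d,c=snap('wrist');save(im,'w3.png');W=cloud(d,c);z=W[...,2]
m=(z>178)&(z<195);m[240:]=0
print(m.sum(),cv2.minAreaRect(W[m][:,:2].astype(np.float32)))
for u in (150,160,170,340,350,360):
    col=W[230:330:5,u]; print(u,np.round(col[:,2]).tolist())
```

```text
t4.9 pos [541.  227.  128.7] rpy [-3.141  0.     1.357] F [0.8 0.5 0.3] M [-0.    0.01  0.04] gap 85.4
1142 ((543.988037109375, 253.39614868164062), (14.9118013381958, 15.927151679992676), 77.84690856933594)
150 [3.0, 1.0, 3.0, 1.0, 2.0, 180.0, 191.0, 196.0, 199.0, 203.0, 206.0, 209.0, 210.0, 209.0, 209.0, 209.0, 231.0, 233.0, 236.0, 238.0]
160 [130.0, 130.0, 130.0, 178.0, 182.0, 187.0, 192.0, 195.0, 196.0, 197.0, 197.0, 198.0, 199.0, 201.0, 202.0, 203.0, 202.0, 233.0, 235.0, 237.0]
170 [130.0, 131.0, 131.0, 177.0, 180.0, 182.0, 182.0, 182.0, 184.0, 185.0, 184.0, 186.0, 188.0, 2.0, 2.0, 2.0, 2.0, 2.0, 3.0, 238.0]
340 [129.0, 130.0, 130.0, 176.0, 177.0, 177.0, 177.0, 178.0, 179.0, 180.0, 182.0, 183.0, 1.0, 2.0, 2.0, 4.0, 1.0, 2.0, 2.0, 2.0]
350 [130.0, 130.0, 130.0, 177.0, 182.0, 187.0, 191.0, 192.0, 192.0, 194.0, 194.0, 195.0, 196.0, 197.0, 198.0, 199.0, 199.0, 233.0, 235.0, 238.0]
360 [1.0, 1.0, 2.0, 1.0, 2.0, 186.0, 192.0, 196.0, 200.0, 204.0, 206.0, 205.0, 207.0, 208.0, 208.0, 209.0, 230.0, 234.0, 236.0, 239.0]
```

View pics/w3.png

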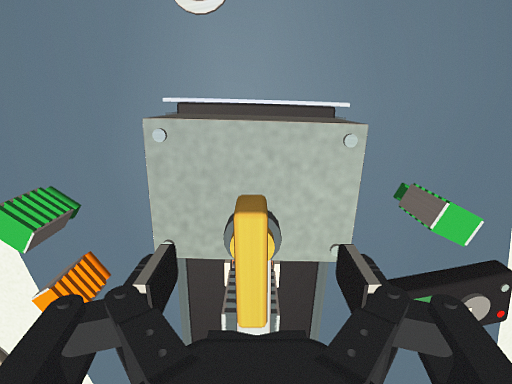

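The wing at (252,260) now lies between the pads (150..350, rows 245–310). I lower 5 mm more and close.

apply_moves(
  steps=[
    [[0,-0.2,0.5,0,0,0],[0,-0.2,0.5,0,0,0],[0,-0.2,0.5,0,0,0]],
  ],
)

```text
time: 5.23
position: [538.9, 227.5, 123.9]
eef_rot: [-3.141, 0.0, 1.357]
ft_force: [-0.3, -0.4, 0.1]
finger_gap: 85.4
grip_force: 0.0
```

apply_moves(
  steps=[
    [[0,0,0,0,0,0],[0,0,0,0,0,0],[0,0,0,0,0,0],[0,0,0,0,0,0],[0,0,0,0,0,0],[0,0,0,0,0,0],[0,0,0,0,0,0],[0,0,0,0,0,0]],
  ],
  gripper=1,
  squeeze=100,
)

```text
time: 5.9
position: [538.5, 227.7, 124.9]
eef_rot: [-3.141, 0.0, 1.357]
ft_force: [-2.0, -1.2, 4.9]
finger_gap: 19.0
grip_force: 98.0
```

Run:
```python
from h import *
rows(); print(r.get_obs()['grip_force'])
```

```text
t5.9 pos [538.5 227.7 124.9] rpy [-3.141  0.     1.357] F [-2.  -1.2  4.9] M [-0.19  0.79 -0.02] gap 19.0
97.98686742782593
```

apply_moves(
  steps=[
    [[0,0,0,0,0,0.05],[0,0,0,0,0,0.1],[0,0,0,0,0,0.15],[0,0,0,0,0,0.2],[0,0,0,0,0,0.25],[0,0,0,0,0,0.3],[0,0,0,0,0,0.32],[0,0,0,0,0,0.32]],
  ],
)

```text
time: 6.57
position: [538.7, 227.6, 124.9]
eef_rot: [3.141, 0.001, 1.038]
ft_force: [-2.2, -0.8, 5.6]
finger_gap: 18.8
grip_force: 98.1
```

Run:
```python
from h import *
rows(); print(r.get_obs()['grip_force'])
```

```text
t6.6 pos [538.7 227.6 124.9] rpy [3.141e+00 1.000e-03 1.038e+00] F [-2.2 -0.8  5.6] M [-0.28  0.67  0.25] gap 18.8
98.10948014259338
```

apply_moves(
  steps=[
    [[0,0,0,0,0,-0.08],[0,0,0,0,0,-0.16],[0,0,0,0,0,-0.24],[0,0,0,0,0,-0.32],[0,0,0,0,0,-0.4],[0,0,0,0,0,-0.48],[0,0,0,0,0,-0.55],[0,0,0,0,0,-0.6]],
  ],
)

```text
time: 7.23
position: [538.3, 227.8, 124.8]
eef_rot: [-3.14, -0.0, 1.638]
ft_force: [-3.6, -1.2, 5.7]
finger_gap: 19.4
grip_force: 98.0
```

Run:
```python
from h import *
rows(); print(r.get_obs()['grip_force'])
```

```text
t7.2 pos [538.3 227.8 124.8] rpy [-3.14  -0.     1.638] F [-3.6 -1.2  5.7] M [-0.2   0.89 -0.87] gap 19.4
97.97231554985046
```

apply_moves(
  steps=[
    [[0,0,0,0,0,0.09],[0,0,0,0,0,0.18],[0,0,0,0,0,0.27],[0,0,0,0,0,0.36],[0,0,0,0,0,0.45],[0,0,0,0,0,0.54],[0,0,0,0,0,0.6],[0,0,0,0,0,0.64]],
  ],
)

```text
time: 7.9
position: [538.8, 227.6, 124.8]
eef_rot: [3.141, 0.001, 0.996]
ft_force: [-2.4, -1.0, 4.9]
finger_gap: 19.1
grip_force: 98.1
```

Run:
```python
from h import *
rows(); print(r.get_obs()['grip_force'])
```

```text
t7.9 pos [538.8 227.6 124.8] rpy [3.141e+00 1.000e-03 9.960e-01] F [-2.4 -1.   4.9] M [-0.24  0.64  0.62] gap 19.1
98.10643315315247
```

Stops felt on both sides (−0.87 and +0.62 N m). Now I rock to plus again, and past it if it is free.

apply_moves(
  steps=[
    [[0,0,0,0,0,-0.09],[0,0,0,0,0,-0.18],[0,0,0,0,0,-0.27],[0,0,0,0,0,-0.36],[0,0,0,0,0,-0.45],[0,0,0,0,0,-0.54],[0,0,0,0,0,-0.6],[0,0,0,0,0,-0.66]],
  ],
)

```text
time: 8.57
position: [538.3, 227.7, 124.8]
eef_rot: [-3.14, -0.0, 1.659]
ft_force: [-4.1, 0.1, 5.6]
finger_gap: 19.4
grip_force: 98.5
```

Run:
```python
from h import *
rows(); print(r.get_obs()['grip_force'])
```

```text
t8.6 pos [538.3 227.7 124.8] rpy [-3.14  -0.     1.659] F [-4.1  0.1  5.6] M [-0.23  0.9  -0.25] gap 19.4
98.5427463054657
```

The moment is now only −0.25 N m, which is the drag alone, so the knob is free. I swing on.

apply_moves(
  steps=[
    [[0,0,0,0,0,-0.09],[0,0,0,0,0,-0.18],[0,0,0,0,0,-0.27],[0,0,0,0,0,-0.36],[0,0,0,0,0,-0.45],[0,0,0,0,0,-0.54],[0,0,0,0,0,-0.63],[0,0,0,0,0,-0.72]],
  ],
)

```text
time: 9.23
position: [537.8, 227.5, 124.8]
eef_rot: [-3.139, -0.001, 2.381]
ft_force: [-4.6, -1.7, 7.2]
finger_gap: 19.2
grip_force: 98.7
```

apply_moves(
  steps=[
    [[0,0,0,0,0,-0.09],[0,0,0,0,0,-0.18],[0,0,0,0,0,-0.27],[0,0,0,0,0,-0.34],[0,0,0,0,0,-0.34],[0,0,0,0,0,-0.34],[0,0,0,0,0,-0.34],[0,0,0,0,0,-0.34]],
  ],
)

```text
time: 9.9
position: [537.6, 227.3, 124.8]
eef_rot: [-3.139, -0.002, 2.718]
ft_force: [-4.5, -2.7, 7.8]
finger_gap: 19.0
grip_force: 98.8
```

Run:
```python
from h import *
rows(); o=r.get_obs();print(o['grip_force'],o['joints'])
W=cloud(*snap('scene')[1:]);z=W[...,2];q=W[(z>138)&(z<152)&(W[...,0]>560)&(W[...,0]<850)&(abs(W[...,1]-180)<120)];print(len(q),np.round(np.median(q,0)),np.round(np.percentile(q,[2,98],axis=0)))
```

```text
t9.9 pos [537.6 227.3 124.8] rpy [-3.139e+00 -2.000e-03  2.718e+00] F [-4.5 -2.7  7.8] M [-0.54  1.1   0.12] gap 19.0
98.76829504966736 [ 0.21511307  0.63821247 -1.01289346  1.5037071   0.55004198  1.30973935
  0.29305707]
1167 [703. 158. 146.] [[567. 110. 139.]
 [800. 223. 148.]]
```

The arm now points forward (tip at about (800,140), roughly 1.38 rad), so it is clear. I release and rise.

apply_moves(
  steps=[
    [[0,0,0,0,0,0],[0,0,0,0,0,0],[0,0,0,0,0,0],[0,0,0,0,0,0],[0,0,0,0,0,0],[0,0,0,0,0,0],[0,0,-1,0,0,0],[0,0,-3,0,0,0]],
  ],
  gripper=0,
)

```text
time: 10.62
position: [537.9, 226.1, 152.4]
eef_rot: [-3.137, -0.003, 2.717]
ft_force: [1.0, -0.6, -0.4]
finger_gap: 85.5
grip_force: 0.0
```

apply_moves(
  steps=[
    [[0,0,-3,0,0,0],[0,0,-6,0,0,0.1],[0,0,-9,0,0,0.2],[0,0,-9,0,0,0.3],[0,0,-9,0,0,0.4],[0,0,-9,0,0,0.5],[0,0,-9,0,0,0.6],[0,0,-9,0,0,0.7]],
  ],
)

```text
time: 11.28
position: [539.3, 227.9, 245.1]
eef_rot: [3.14, -0.0, 2.012]
ft_force: [0.5, 0.7, -0.3]
finger_gap: 85.4
grip_force: 0.0
```

Run:
```python
from h import *
print([np.round(amp(0,y,0),1) for y in (35,-25,-145)])
rows((amp(0,-145,250),1.329),(amp(0,-145,56),1.329)); print(r.get_obs()['joints'])
```

```text
[array([519.1, 143.3,   0. ]), array([504.7,  85. ,   0. ]), array([476. , -31.5,   0. ])]
t11.3 pos [539.3 227.9 245.1] rpy [ 3.14  -0.     2.012] F [ 0.5  0.7 -0.3] M [ 0.   -0.05 -0.05] gap 85.4
[-20.75, -16.8, -0.51] [0.001, -0.001, 0.683] rows>=6.4
[-20.75, -16.83, 18.89] [0.001, -0.001, 0.683] rows>=7.8
[ 0.13716741  0.50288956 -0.89957011  1.30202569  0.38781562  1.51321471
 -0.27873276]
```

apply_moves(
  steps=[
    [[-3,-2.4,-0.5,0,0,0.1],[-6,-4.9,-0.5,0,0,0.2],[-9,-7.3,-0.5,0,0,0.3],[-12,-9.7,-0.5,0,0,0.4],[-15,-12.2,-0.5,0,0,0.5],[-18,-14.6,-0.5,0,0,0.6],[-20.7,-16.8,-0.5,0,0,0.683],[-20.7,-16.8,-0.5,0,0,0.683]],
  ],
)

```text
time: 11.95
position: [475.7, -41.8, 249.5]
eef_rot: [3.141, 0.007, 1.317]
ft_force: [0.3, -0.9, -0.1]
finger_gap: 85.6
grip_force: 0.0
```

Run:
```python
from h import *
rows()
im,d,c=snap('wrist');save(im,'w4.png');W=cloud(d,c);z=W[...,2]
m=(z>126)&(z<137); m[:60]=0
n,l,s,ce=cv2.connectedComponentsWithStats(m.astype(np.uint8))
for i in range(1,n):
    if s[i,4]>150:
        q=W[l==i]; print(s[i],cv2.minAreaRect(q[:,:2].astype(np.float32)),np.median(q[:,2]))
# amp frame from top camera now that arm is away
T=snap('top');Wt=cloud(*T[1:]);zt=Wt[...,2]
mt=(zt>124)&(zt<137)&(Wt[...,1]<190)&(Wt[...,1]>-80)&(abs(Wt[...,0]-505)<60)
n,l,s,ce=cv2.connectedComponentsWithStats(mt.astype(np.uint8))
for i in range(1,n):
    if s[i,4]>30: print('top',s[i],cv2.minAreaRect(Wt[l==i][:,:2].astype(np.float32)))
```

```text
t11.9 pos [475.7 -41.8 249.5] rpy [3.141 0.007 1.317] F [ 0.3 -0.9 -0.1] M [-0.05  0.02 -0.05] gap 85.6
[228  60  47   4 174] ((500.65301513671875, 73.77146911621094), (2.9314491748809814, 44.024261474609375), 75.67713165283203) 131.87016944908044
[ 232  154   42   29 1162] ((475.19384765625, -29.050796508789062), (30.38324546813965, 43.68373489379883), 76.01554107666016) 132.0075298950759
[466 218  41  39 616] ((727.1715087890625, -181.87890625), (53.2499885559082, 37.72431945800781), 50.241004943847656) 131.0960794144388
top [224 205  12  15 133] ((519.4610595703125, 143.62310791015625), (29.919286727905273, 44.101165771484375), 77.5242691040039)
top [243 209  11  15 122] ((504.92730712890625, 85.39030456542969), (29.97565460205078, 44.17766571044922), 75.42696380615234)
top [280 216   7  15  65] ((477.4794006347656, -25.030248641967773), (16.948251724243164, 44.58393859863281), 75.79265594482422)
```

View pics/w4.png

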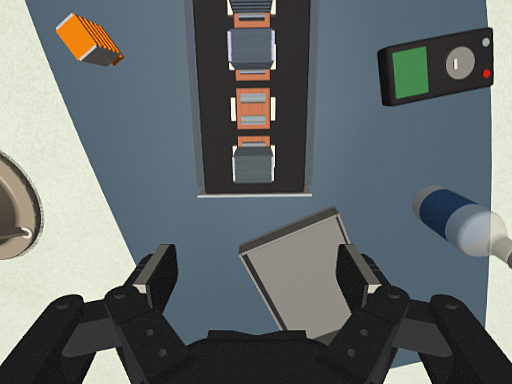

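The wrist view shows the grey modules in their sockets: module 3 at (253,165), the empty socket at (253,108) and module 1 at (251,48). The measured tops match the predicted poses within about 2 mm. I descend on module 3.

Run:
```python
from h import *
rows(((475.7,-31,60),1.327))
```

```text
t12.1 pos [477.  -33.4 249.8] rpy [3.14 0.   1.33] F [0.5 0.5 0.7] M [0.06 0.01 0.  ] gap 85.1
[0.21, -0.2, 18.98] [0.001, 0.0, 0.003] rows>=4.6
```

apply_moves(
  steps=[
    [[0.2,-0.2,3,0,0,0],[0.2,-0.2,6,0,0,0],[0.2,-0.2,9,0,0,0],[0.2,-0.2,12,0,0,0],[0.2,-0.2,15,0,0,0],[0.2,-0.2,17.5,0,0,0],[0.2,-0.2,19,0,0,0],[0.2,-0.2,19,0,0,0]],
  ],
)

```text
time: 12.72
position: [472.8, -26.8, 56.3]
eef_rot: [-3.135, -0.001, 1.338]
ft_force: [-0.4, 0.8, -0.4]
finger_gap: 85.4
grip_force: 0.0
```

apply_moves(
  steps=[
    [[0,0,0,0,0,0],[0,0,0,0,0,0],[0,0,0,0,0,0],[0,0,0,0,0,0],[0,0,0,0,0,0],[0,0,0,0,0,0],[0,0,0,0,0,0],[0,0,0,0,0,0]],
  ],
  gripper=1,
  squeeze=80,
)

```text
time: 13.38
position: [476.7, -28.7, 60.8]
eef_rot: [3.139, -0.001, 1.334]
ft_force: [-2.1, 1.5, 5.9]
finger_gap: 43.0
grip_force: 80.5
```

Run:
```python
from h import *
rows()
```

```text
t13.4 pos [476.7 -28.7  60.8] rpy [ 3.139e+00 -1.000e-03  1.334e+00] F [-2.1  1.5  5.9] M [ 0.19  0.33 -0.04] gap 43.0
```

apply_moves(
  steps=[
    [[0,0,-0.4,0,0,0],[0,0,-0.8,0,0,0],[0,0,-1.2,0,0,0],[0,0,-1.6,0,0,0],[0,0,-2,0,0,0],[0,0,-3,0,0,0],[0,0,-5,0,0,0],[0,0,-7.5,0,0,0]],
  ],
)

```text
time: 14.05
position: [474.3, -29.9, 134.7]
eef_rot: [-3.139, 0.001, 1.334]
ft_force: [0.8, -0.9, -2.2]
finger_gap: 43.2
grip_force: 84.1
```

```bash
cat >> h.py <<'E'
def tray():
    W=cloud(*snap('top')[1:]); z=W[...,2]
    m=(z>27)&(z<42)&(W[...,1]<-120)&(W[...,1]>-460)&(W[...,0]>380)&(W[...,0]<680)
    m=cv2.morphologyEx(m.astype(np.uint8),cv2.MORPH_CLOSE,np.ones((3,3)))
    n,l,s,_=cv2.connectedComponentsWithStats(m); i=1+np.argmax(s[1:,4])
    b=cv2.minAreaRect(W[(l==i)&(z>27)&(z<42)][:,:2].astype(np.float32)); print('tray',s[i,4],b)
    (c,(w,h),a)=b
    if w>h: a-=90
    return np.array([*c,0]),np.deg2rad(a)
def spot(t,x,y,z): return t[0]+R.from_euler('z',t[1]).apply([x,y,z])
E
python3 - <<'E'
from h import *
rows(); t=tray(); print(t)
y=t[1]+np.pi/2
rows((spot(t,0,-70,150),y),(spot(t,0,-70,60-51+5),y))
E
```

```text
t14.1 pos [474.3 -29.9 134.7] rpy [-3.139e+00  1.000e-03  1.334e+00] F [ 0.8 -0.9 -2.2] M [-0.03 -0.07 -0.02] gap 43.2
tray 324 ((516.2030029296875, -291.1839599609375), (172.34922790527344, 245.1278076171875), 10.005879402160645)
(array([ 516.20300293, -291.18395996,    0.        ]), np.float64(0.17463554012518506))
t14.1 pos [479.1 -29.6 140.6] rpy [3.133 0.    1.334] F [ 0.7 -0.3  1.2] M [ 0.08 -0.14 -0.03] gap 43.4
[-30.97, 12.55, -0.82] [0.009, 0.002, -0.411] rows>=8.0
[-30.97, 12.43, 12.78] [0.009, 0.002, -0.411] rows>=8.6
```

apply_moves(
  steps=[
    [[-3.5,1.3,-0.8,0,0,-0.04],[-7,2.7,-0.8,0,0,-0.09],[-10.5,4.1,-0.8,0,0,-0.14],[-14,5.5,-0.8,0,0,-0.19],[-17.5,7,-0.8,0,0,-0.24],[-21,8.5,-0.8,0,0,-0.29],[-24.5,9.9,-0.8,0,0,-0.34],[-27.5,11.1,-0.8,0,0,-0.38]],
  ],
)

```text
time: 14.77
position: [518.4, -327.3, 143.0]
eef_rot: [3.142, 0.003, 1.713]
ft_force: [1.4, -0.2, -2.2]
finger_gap: 43.2
grip_force: 84.1
```

Run:
```python
from h import *
t=(np.array([515,-287.,0]),np.deg2rad(9.6)); y=t[1]+np.pi/2
rows((spot(t,0,-70,60),y),(spot(t,0,-70,16),y))
```

```text
t14.8 pos [ 518.4 -327.3  143. ] rpy [3.142e+00 3.000e-03 1.713e+00] F [ 1.4 -0.2 -2.2] M [-0.03 -0.01  0.01] gap 43.2
[-2.94, 0.41, 8.31] [-0.0, 0.003, -0.025] rows>=2.1
[-2.93, 0.41, 12.71] [-0.0, 0.003, -0.025] rows>=3.1
```

apply_moves(
  steps=[
    [[-1.5,0.2,0,0,0,0],[-2.9,0.4,2,0,0,-0.02],[-2.9,0.4,5,0,0,-0.02],[-2.9,0.4,7.5,0,0,-0.02],[-2.9,0.4,9.5,0,0,-0.02],[-2.9,0.4,11,0,0,-0.02],[-2.9,0.4,12,0,0,-0.02],[-2.9,0.4,12.4,0,0,-0.02]],
  ],
)

```text
time: 15.43
position: [525.8, -351.1, 16.8]
eef_rot: [-3.139, -0.001, 1.733]
ft_force: [1.8, -0.0, -3.5]
finger_gap: 43.3
grip_force: 84.2
```

apply_moves(
  steps=[
    [[0,0,0,0,0,0],[0,0,0.1,0,0,0],[0,0,0.2,0,0,0],[0,0,0.3,0,0,0],[0,0,0.3,0,0,0]],
  ],
)

```text
time: 15.85
position: [527.7, -351.1, 16.0]
eef_rot: [3.14, 0.001, 1.734]
ft_force: [-0.1, 0.2, -1.3]
finger_gap: 43.3
grip_force: 84.3
```

apply_moves(
  steps=[
    [[0,0,0.1,0,0,0],[0,0,0.2,0,0,0],[0,0,0.3,0,0,0],[0,0,0.3,0,0,0]],
  ],
)

```text
time: 16.18
position: [527.7, -351.2, 15.9]
eef_rot: [3.141, 0.002, 1.734]
ft_force: [-6.2, 1.9, 11.3]
finger_gap: 43.2
grip_force: 85.7
```

On the tray floor (contact 11 N at TCP 15.9). Release and rise.

apply_moves(
  steps=[
    [[0,0,-0.2,0,0,0],[0,0,-0.2,0,0,0],[0,0,-0.2,0,0,0],[0,0,-0.2,0,0,0],[0,0,-0.2,0,0,0],[0,0,-0.2,0,0,0],[0,0,-0.8,0,0,0],[0,0,-2,0,0,0]],
  ],
  gripper=0,
)

```text
time: 16.85
position: [525.5, -350.1, 30.8]
eef_rot: [-3.139, -0.003, 1.734]
ft_force: [-0.5, -0.2, -0.6]
finger_gap: 85.7
grip_force: 0.0
```

apply_moves(
  steps=[
    [[0,0,-3,0,0,0],[0,0,-6,0,0,0],[0,0,-9,0,0,0],[0,0,-12,0,0,0],[0,0,-15,0,0,0],[0,0,-18,0,0,0],[0,0,-19,0,0,0],[0,0,-19,0,0,0]],
  ],
)

```text
time: 17.52
position: [529.5, -351.2, 227.2]
eef_rot: [3.134, 0.005, 1.734]
ft_force: [0.5, 0.7, -0.2]
finger_gap: 85.8
grip_force: 0.0
```

Run:
```python
from h import *
rows(((504.9,85.4,235),1.327)); tray()
W=cloud(*snap('wrist')[1:]);z=W[...,2];m=(z>80)&(z<95)&(W[...,1]<-150)
q=W[m];print(len(q),np.median(q,0),cv2.minAreaRect(q[:,:2].astype(np.float32)))
```

```text
t17.5 pos [ 529.5 -351.2  227.2] rpy [3.134 0.005 1.734] F [ 0.5  0.7 -0.2] M [0.01 0.   0.02] gap 85.8
[43.47, 4.68, -0.98] [0.008, 0.004, 0.407] rows>=10.5
tray 428 ((515.1535034179688, -286.5797119140625), (172.32106018066406, 253.58160400390625), 9.686264991760254)
1577 [ 538.99303029 -343.0289517    87.09230057] ((626.6162719726562, -277.5490417480469), (298.33514404296875, 62.46551513671875), 40.68190002441406)
```

Module 3 is standing in the tray (top at z=87). Next is module 1.

apply_moves(
  steps=[
    [[4,0.4,-0.3,0,0,0.04],[8,0.8,-0.6,0,0,0.08],[12,1.2,-0.8,0,0,0.12],[16,1.6,-0.8,0,0,0.16],[20,2,-0.8,0,0,0.2],[24,2.5,-0.8,0,0,0.24],[28,3,-0.8,0,0,0.28],[32,3.4,-0.8,0,0,0.32]],
  ],
)

```text
time: 18.28
position: [506.6, -28.1, 227.8]
eef_rot: [-3.137, 0.001, 1.411]
ft_force: [0.5, 0.3, 0.5]
finger_gap: 85.3
grip_force: 0.0
```

Run:
```python
from h import *
rows(((504.9,85.4,235),1.327))
```

```text
t18.3 pos [506.6 -28.1 227.8] rpy [-3.137e+00  1.000e-03  1.411e+00] F [0.5 0.3 0.5] M [-0.   -0.08 -0.05] gap 85.3
[11.18, -1.97, -0.71] [-0.004, 0.001, 0.084] rows>=2.7
```

apply_moves(
  steps=[
    [[3.5,-0.6,-0.5,0,0,0.03],[7,-1.2,-0.5,0,0,0.06],[10,-1.7,-0.5,0,0,0.08],[11.2,-2,-0.5,0,0,0.084],[11.2,-2,-0.5,0,0,0.084],[11.2,-2,-0.5,0,0,0.084],[11.2,-2,-0.5,0,0,0.084]],
  ],
)

```text
time: 18.87
position: [506.0, 81.6, 233.7]
eef_rot: [-3.14, 0.002, 1.327]
ft_force: [0.0, 0.0, 0.4]
finger_gap: 85.6
grip_force: 0.0
```

Run:
```python
from h import *
rows(((504.9,85.4,60),1.327))
```

```text
t18.9 pos [506.   81.6 233.7] rpy [-3.140e+00  2.000e-03  1.327e+00] F [0.  0.  0.4] M [-0.02 -0.01  0.01] gap 85.6
[0.38, -0.16, 17.36] [-0.002, 0.002, 0.0] rows>=4.2
```

apply_moves(
  steps=[
    [[0.3,-0.1,2,0,0,0],[0.3,-0.1,5,0,0,0],[0.3,-0.1,8,0,0,0],[0.3,-0.1,11,0,0,0],[0.3,-0.1,14,0,0,0],[0.3,-0.1,16,0,0,0],[0.3,-0.1,17.3,0,0,0],[0.3,-0.1,17.3,0,0,0]],
  ],
)

```text
time: 19.53
position: [503.2, 83.5, 58.2]
eef_rot: [-3.134, 0.004, 1.326]
ft_force: [0.1, 0.2, -0.8]
finger_gap: 85.4
grip_force: 0.0
```

apply_moves(
  steps=[
    [[0,0,0,0,0,0],[0,0,0,0,0,0],[0,0,0,0,0,0],[0,0,0,0,0,0],[0,0,0,0,0,0],[0,0,0,0,0,0],[0,0,0,0,0,0],[0,0,0,0,0,0]],
  ],
  gripper=1,
  squeeze=80,
)

```text
time: 20.2
position: [506.2, 87.5, 63.5]
eef_rot: [3.141, 0.0, 1.33]
ft_force: [-3.1, -1.8, 5.8]
finger_gap: 43.0
grip_force: 80.6
```

apply_moves(
  steps=[
    [[0,0,-0.4,0,0,0],[0,0,-0.8,0,0,0],[0,0,-1.2,0,0,0],[0,0,-1.6,0,0,0],[0,0,-2,0,0,0],[0,0,-3,0,0,0],[0,0,-5,0,0,0],[0,0,-7.5,0,0,0]],
  ],
)

```text
time: 20.87
position: [505.4, 87.0, 137.8]
eef_rot: [-3.14, 0.001, 1.33]
ft_force: [0.2, -0.5, -1.2]
finger_gap: 43.3
grip_force: 83.9
```

Run:
```python
from h import *
t=(np.array([515.1,-286.6,0]),np.deg2rad(9.6)); y=t[1]+np.pi/2
rows((spot(t,0,0,150),y)); tray()
```

```text
t20.9 pos [505.4  87.  137.8] rpy [-3.14e+00  1.00e-03  1.33e+00] F [ 0.2 -0.5 -1.2] M [-0.02 -0.1   0.02] gap 43.3
[-36.05, 9.85, -1.2] [-0.002, 0.001, -0.408] rows>=9.0
tray 417 ((514.5443725585938, -286.56219482421875), (172.14630126953125, 252.89035034179688), 9.3020658493042)
```

apply_moves(
  steps=[
    [[-3.5,0.9,-0.6,0,0,-0.04],[-7,1.8,-1.2,0,0,-0.08],[-11,2.8,-1.2,0,0,-0.12],[-15,3.9,-1.2,0,0,-0.17],[-19,5,-1.2,0,0,-0.22],[-23,6.1,-1.2,0,0,-0.27],[-27,7.2,-1.2,0,0,-0.32],[-31,8.4,-1.2,0,0,-0.36]],
  ],
)

```text
time: 21.58
position: [514.0, -236.3, 150.7]
eef_rot: [3.14, 0.002, 1.692]
ft_force: [1.1, -0.6, -1.2]
finger_gap: 43.1
grip_force: 83.8
```

Run:
```python
from h import *
t=(np.array([515.,-286.6,0]),np.deg2rad(9.5)); y=t[1]+np.pi/2
rows((spot(t,0,0,20),y))
```

```text
t21.6 pos [ 514.  -236.3  150.7] rpy [3.140e+00 2.000e-03 1.692e+00] F [ 1.1 -0.6 -1.2] M [ 0.04 -0.1  -0.05] gap 43.1
[-4.98, -0.53, 13.08] [0.002, 0.002, -0.045] rows>=3.4
```

apply_moves(
  steps=[
    [[-2,-0.2,0,0,0,-0.02],[-4,-0.4,0.5,0,0,-0.04],[-5,-0.5,2,0,0,-0.045],[-5,-0.5,5,0,0,-0.045],[-5,-0.5,8,0,0,-0.045],[-5,-0.5,10.5,0,0,-0.045],[-5,-0.5,12,0,0,-0.045],[-5,-0.5,12.8,0,0,-0.045]],
  ],
)

```text
time: 22.25
position: [512.4, -282.1, 18.4]
eef_rot: [-3.137, -0.003, 1.736]
ft_force: [-17.7, 4.0, 59.2]
finger_gap: 43.2
grip_force: 91.5
```

apply_moves(
  steps=[
    [[0,0,0,0,0,0],[0,0,0.1,0,0,0],[0,0,0.2,0,0,0],[0,0,0.3,0,0,0],[0,0,0.3,0,0,0],[0,0,0.3,0,0,0]],
  ],
)

```text
time: 22.75
position: [515.3, -284.0, 18.7]
eef_rot: [3.14, 0.001, 1.735]
ft_force: [0.1, -0.4, -1.7]
finger_gap: 43.5
grip_force: 83.8
```

apply_moves(
  steps=[
    [[0,0,0.1,0,0,0],[0,0,0.2,0,0,0],[0,0,0.2,0,0,0],[0,0,0.2,0,0,0]],
  ],
)

```text
time: 23.08
position: [515.4, -284.0, 18.5]
eef_rot: [3.141, 0.002, 1.735]
ft_force: [-3.7, 1.9, 9.8]
finger_gap: 43.3
grip_force: 85.1
```

apply_moves(
  steps=[
    [[0,0,-0.1,0,0,0],[0,0,-0.1,0,0,0],[0,0,-0.1,0,0,0],[0,0,-0.1,0,0,0],[0,0,-0.1,0,0,0],[0,0,-0.1,0,0,0],[0,0,-0.8,0,0,0],[0,0,-2,0,0,0]],
  ],
  gripper=0,
)

```text
time: 23.75
position: [513.3, -283.4, 35.3]
eef_rot: [-3.139, -0.002, 1.735]
ft_force: [0.1, -0.5, 0.7]
finger_gap: 85.1
grip_force: 0.0
```

apply_moves(
  steps=[
    [[0,0,-3,0,0,0],[0,0,-6,0,0,0],[0,0,-9,0,0,0],[0,0,-12,0,0,0],[0,0,-15,0,0,0],[0,0,-18,0,0,0],[0,0,-19,0,0,0],[0,0,-19,0,0,0]],
  ],
)

```text
time: 24.42
position: [517.2, -284.0, 230.9]
eef_rot: [3.134, 0.005, 1.735]
ft_force: [0.4, -0.3, -0.7]
finger_gap: 85.7
grip_force: 0.0
```

Run:
```python
from h import *
tray();rows(((519.4,143.6,235),1.327))
```

```text
tray 284 ((512.7127685546875, -271.04547119140625), (172.49783325195312, 222.12017822265625), 9.968172073364258)
t24.5 pos [ 515.7 -283.8  228. ] rpy [3.139e+00 2.000e-03 1.735e+00] F [ 0.4 -0.6 -0.3] M [ 0.02 -0.03 -0.06] gap 85.6
[42.1, 7.36, -0.77] [0.003, 0.002, 0.408] rows>=10.3
```

apply_moves(
  steps=[
    [[4,0.7,-0.3,0,0,0.04],[8,1.4,-0.6,0,0,0.08],[12,2.1,-0.8,0,0,0.12],[16,2.8,-0.8,0,0,0.16],[20,3.5,-0.8,0,0,0.2],[24,4.2,-0.8,0,0,0.24],[28,4.9,-0.8,0,0,0.28],[32,5.6,-0.8,0,0,0.32]],
  ],
)

```text
time: 25.13
position: [515.9, 42.3, 232.1]
eef_rot: [-3.138, 0.001, 1.412]
ft_force: [-0.0, 0.5, -0.3]
finger_gap: 85.4
grip_force: 0.0
```

Run:
```python
from h import *
rows(((519.4,143.6,235),1.327))
```

```text
t25.1 pos [515.9  42.3 232.1] rpy [-3.138e+00  1.000e-03  1.412e+00] F [-0.   0.5 -0.3] M [ 0.02 -0.08  0.02] gap 85.4
[10.06, -1.25, -0.3] [-0.004, 0.002, 0.085] rows>=2.4
```

apply_moves(
  steps=[
    [[3.5,-0.5,-0.3,0,0,0.03],[7,-0.9,-0.3,0,0,0.06],[9,-1.1,-0.3,0,0,0.08],[10.1,-1.25,-0.3,0,0,0.085],[10.1,-1.25,-0.3,0,0,0.085],[10.1,-1.25,-0.3,0,0,0.085],[10.1,-1.25,-0.3,0,0,0.085]],
  ],
)

```text
time: 25.72
position: [520.7, 140.6, 235.8]
eef_rot: [-3.14, 0.002, 1.328]
ft_force: [0.6, 0.0, 0.9]
finger_gap: 85.6
grip_force: 0.0
```

Run:
```python
from h import *
rows(((519.4,143.6,62),1.327))
```

```text
t25.7 pos [520.7 140.6 235.8] rpy [-3.140e+00  2.000e-03  1.328e+00] F [0.6 0.  0.9] M [ 0.   -0.01  0.01] gap 85.6
[0.3, -0.17, 17.38] [-0.002, 0.002, 0.001] rows>=4.2
```

apply_moves(
  steps=[
    [[0.2,-0.1,2,0,0,0],[0.2,-0.1,5,0,0,0],[0.2,-0.1,8,0,0,0],[0.2,-0.1,11,0,0,0],[0.2,-0.1,14,0,0,0],[0.2,-0.1,16,0,0,0],[0.2,-0.1,17.2,0,0,0],[0.2,-0.1,17.2,0,0,0]],
  ],
)

```text
time: 26.38
position: [518.5, 141.9, 62.0]
eef_rot: [-3.136, 0.004, 1.327]
ft_force: [-0.1, -0.7, 0.2]
finger_gap: 85.3
grip_force: 0.0
```

apply_moves(
  steps=[
    [[0,0,0,0,0,0],[0,0,0,0,0,0],[0,0,0,0,0,0],[0,0,0,0,0,0],[0,0,0,0,0,0],[0,0,0,0,0,0],[0,0,0,0,0,0],[0,0,0,0,0,0]],
  ],
  gripper=1,
  squeeze=80,
)

```text
time: 27.05
position: [520.5, 145.8, 67.0]
eef_rot: [3.141, -0.0, 1.331]
ft_force: [-2.3, -0.6, 5.5]
finger_gap: 43.1
grip_force: 80.6
```

apply_moves(
  steps=[
    [[0,0,-0.4,0,0,0],[0,0,-0.8,0,0,0],[0,0,-1.2,0,0,0],[0,0,-1.6,0,0,0],[0,0,-2,0,0,0],[0,0,-3,0,0,0],[0,0,-5,0,0,0],[0,0,-7.5,0,0,0]],
  ],
)

```text
time: 27.72
position: [519.9, 143.8, 140.8]
eef_rot: [-3.14, 0.002, 1.33]
ft_force: [0.6, 0.5, -1.7]
finger_gap: 42.8
grip_force: 83.7
```

Run:
```python
from h import *
t=(np.array([515.1,-286.6,0]),np.deg2rad(9.6)); y=t[1]+np.pi/2
rows((spot(t,0,70,150),y)); tray()
```

```text
t27.7 pos [519.9 143.8 140.8] rpy [-3.14e+00  2.00e-03  1.33e+00] F [ 0.6  0.5 -1.7] M [-0.01 -0.02 -0.05] gap 42.8
[-35.49, 7.04, -0.86] [-0.002, 0.002, -0.409] rows>=8.7
tray 427 ((515.3695678710938, -286.7137451171875), (172.14620971679688, 252.1095428466797), 9.87123966217041)
```

apply_moves(
  steps=[
    [[-3.5,0.6,-0.5,0,0,-0.04],[-7,1.2,-0.9,0,0,-0.08],[-11,2,-0.9,0,0,-0.12],[-15,2.8,-0.9,0,0,-0.17],[-19,3.6,-0.9,0,0,-0.22],[-23,4.4,-0.9,0,0,-0.27],[-27,5.2,-0.9,0,0,-0.32],[-31,6.1,-0.9,0,0,-0.36]],
  ],
)

```text
time: 28.43
position: [505.8, -173.5, 150.7]
eef_rot: [3.14, 0.003, 1.692]
ft_force: [0.7, 0.5, -1.9]
finger_gap: 43.4
grip_force: 83.7
```

Run:
```python
from h import *
t=(np.array([515.1,-286.6,0]),np.deg2rad(9.6)); y=t[1]+np.pi/2
rows((spot(t,0,68,26),y)); tray()
```

```text
t28.4 pos [ 505.8 -173.5  150.7] rpy [3.140e+00 3.000e-03 1.692e+00] F [ 0.7  0.5 -1.9] M [ 0.05 -0.11 -0.07] gap 43.4
[-4.52, -0.78, 12.48] [0.002, 0.003, -0.047] rows>=3.2
tray 145 ((499.6083679199219, -198.16732788085938), (171.23484802246094, 71.8814926147461), 10.068721771240234)
```

apply_moves(
  steps=[
    [[-2,-0.3,0,0,0,-0.02],[-4,-0.7,1.5,0,0,-0.04],[-4.5,-0.8,4,0,0,-0.047],[-4.5,-0.8,7,0,0,-0.047],[-4.5,-0.8,9.5,0,0,-0.047],[-4.5,-0.8,11,0,0,-0.047],[-4.5,-0.8,11.8,0,0,-0.047],[-4.5,-0.8,12,0,0,-0.047]],
  ],
)

```text
time: 29.15
position: [502.6, -216.5, 28.4]
eef_rot: [-3.14, -0.0, 1.737]
ft_force: [-0.6, 0.2, -1.8]
finger_gap: 43.1
grip_force: 83.7
```

apply_moves(
  steps=[
    [[0,0,0,0,0,0],[0,0,0.1,0,0,0],[0,0,0.2,0,0,0],[0,0,0.3,0,0,0],[0,0,0.4,0,0,0],[0,0,0.4,0,0,0],[0,0,0.4,0,0,0]],
  ],
)

```text
time: 29.73
position: [503.2, -216.4, 25.2]
eef_rot: [3.142, 0.0, 1.737]
ft_force: [0.3, 0.6, -2.0]
finger_gap: 43.2
grip_force: 83.7
```

apply_moves(
  steps=[
    [[0,0,0.1,0,0,0],[0,0,0.2,0,0,0],[0,0,0.3,0,0,0],[0,0,0.4,0,0,0],[0,0,0.4,0,0,0]],
  ],
)

```text
time: 30.15
position: [503.2, -216.4, 22.1]
eef_rot: [-3.141, 0.001, 1.737]
ft_force: [-2.3, 0.2, 5.0]
finger_gap: 42.8
grip_force: 84.6
```

Contact. Release and rise.

apply_moves(
  steps=[
    [[0,0,-0.1,0,0,0],[0,0,-0.1,0,0,0],[0,0,-0.1,0,0,0],[0,0,-0.1,0,0,0],[0,0,-0.1,0,0,0],[0,0,-0.1,0,0,0],[0,0,-0.8,0,0,0],[0,0,-2,0,0,0]],
  ],
  gripper=0,
)

```text
time: 30.82
position: [501.8, -216.0, 40.5]
eef_rot: [-3.139, -0.002, 1.737]
ft_force: [-0.0, -0.6, -0.0]
finger_gap: 85.0
grip_force: 0.0
```

apply_moves(
  steps=[
    [[0,0,-3,0,0,0],[0,0,-6,0,0,0],[0,0,-9,0,0,0],[0,0,-12,0,0,0],[0,0,-15,0,0,0],[0,0,-18,0,0,0],[0,0,-20,0,0,0],[0,0,-20,0,0,0]],
  ],
)

```text
time: 31.48
position: [506.6, -216.3, 247.8]
eef_rot: [3.132, 0.006, 1.737]
ft_force: [1.1, 0.6, 0.9]
finger_gap: 85.2
grip_force: 0.0
```

Run:
```python
from h import *
rows(((510,20,250),2.2),((538,227.5,250),2.715))
```

```text
t31.5 pos [ 506.6 -216.3  247.8] rpy [3.132 0.006 1.737] F [1.1 0.6 0.9] M [ 0.09 -0.06  0.  ] gap 85.2
[23.24, 4.25, -0.31] [0.009, 0.008, -0.463] rows>=5.7
[43.24, 10.46, -0.37] [0.006, 0.01, -0.978] rows>=10.7
```

apply_moves(
  steps=[
    [[3.5,0.6,-0.3,0,0,-0.08],[7,1.2,-0.3,0,0,-0.16],[10.5,1.8,-0.3,0,0,-0.24],[14,2.5,-0.3,0,0,-0.32],[18,3.3,-0.3,0,0,-0.4],[22,4.2,-0.3,0,0,-0.48],[26,5.2,-0.3,0,0,-0.56],[30,6.4,-0.3,0,0,-0.64]],
  ],
)

```text
time: 32.15
position: [516.0, 91.7, 244.7]
eef_rot: [-3.141, 0.001, 2.38]
ft_force: [0.8, 0.0, 0.4]
finger_gap: 85.8
grip_force: 0.0
```

Run:
```python
from h import *
rows(((538,227.5,250),2.715))
```

```text
t32.1 pos [516.   91.7 244.7] rpy [-3.141e+00  1.000e-03  2.380e+00] F [0.8 0.  0.4] M [ 0.01 -0.09  0.03] gap 85.8
[7.77, 11.36, -0.55] [-0.001, 0.001, -0.335] rows>=3.3
```

apply_moves(
  steps=[
    [[1.7,2.5,-0.5,0,0,-0.07],[3.5,5,-0.5,0,0,-0.14],[5.2,7.5,-0.5,0,0,-0.21],[6.8,10,-0.5,0,0,-0.28],[7.8,11.4,-0.5,0,0,-0.335],[7.8,11.4,-0.5,0,0,-0.335],[7.8,11.4,-0.5,0,0,-0.335],[7.8,11.4,-0.5,0,0,-0.335]],
  ],
)

```text
time: 32.82
position: [539.4, 225.2, 249.1]
eef_rot: [-3.14, 0.001, 2.71]
ft_force: [0.3, -0.2, -0.0]
finger_gap: 85.5
grip_force: 0.0
```

Run:
```python
from h import *
im,d,c=snap('wrist');save(im,'w5.png');W=cloud(d,c);z=W[...,2]
m=(z>178)&(z<195)&(np.hypot(W[...,0]-539,W[...,1]-227)<60);q=W[m]
print(m.sum(),cv2.minAreaRect(q[:,:2].astype(np.float32)))
rows(((538.5,227.5,128),2.715)); print(r.get_obs()['joints'])
tray()
W=cloud(*snap('top')[1:]);z=W[...,2];m=(z>78)&(z<95)&(W[...,1]<-120)&(W[...,1]>-450)&(abs(W[...,0]-515)<110)
n,l,s,ce=cv2.connectedComponentsWithStats(m.astype(np.uint8))
for i in range(1,n):
    if s[i,4]>20: print('mod',cv2.minAreaRect(W[l==i][:,:2].astype(np.float32)))
```

```text
1241 ((537.8240356445312, 227.7798309326172), (15.300724029541016, 65.65261840820312), 65.8724365234375)
t32.9 pos [539.7 224.6 249.1] rpy [-3.140e+00  1.000e-03  2.709e+00] F [ 0.8 -0.6  0.8] M [-0.01 -0.03  0.02] gap 85.5
[0.24, 0.23, 12.11] [-0.001, 0.001, -0.006] rows>=2.9
[ 0.21279695  0.55670698 -1.05807151  1.2920312   0.479764    1.55613873
  0.35784202]
tray 430 ((515.274658203125, -286.9136657714844), (172.32598876953125, 252.89990234375), 9.790670394897461)
mod ((527.78564453125, -352.854248046875), (44.874263763427734, 33.982242584228516), 10.4443359375)
mod ((514.8707275390625, -286.2090148925781), (45.66278839111328, 31.646686553955078), 7.246528148651123)
mod ((502.52825927734375, -217.63119506835938), (44.756629943847656, 31.12408447265625), 9.144888877868652)
```

View pics/w5.png

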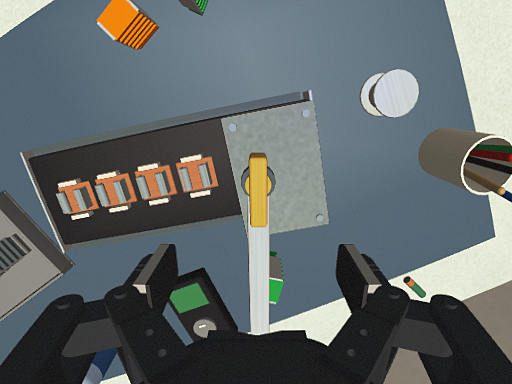

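All four sockets are empty, all three modules stand in the tray, and the wing is centred at (257,190) between the fingers. I regrip.

apply_moves(
  steps=[
    [[0.2,0.2,3,0,0,0],[0.2,0.2,5.5,0,0,-0.01],[0.2,0.2,8,0,0,-0.01],[0.2,0.2,10,0,0,-0.01],[0.2,0.2,11.5,0,0,-0.01],[0.2,0.2,12.3,0,0,-0.01],[0.2,0.2,12.5,0,0,-0.01],[0.2,0.2,12.5,0,0,-0.01]],
  ],
)

```text
time: 33.63
position: [538.5, 228.2, 124.1]
eef_rot: [-3.141, 0.0, 2.721]
ft_force: [-0.2, -0.2, 0.1]
finger_gap: 85.7
grip_force: 0.0
```

apply_moves(
  steps=[
    [[0,0,0,0,0,0],[0,0,0,0,0,0],[0,0,0,0,0,0],[0,0,0,0,0,0],[0,0,0,0,0,0],[0,0,0,0,0,0],[0,0,0,0,0,0],[0,0,0,0,0,0]],
  ],
  gripper=1,
  squeeze=100,
)

```text
time: 34.3
position: [537.8, 227.2, 125.4]
eef_rot: [-3.138, 0.001, 2.721]
ft_force: [-2.7, -3.3, 8.5]
finger_gap: 18.7
grip_force: 97.9
```

apply_moves(
  steps=[
    [[0,0,0,0,0,0.08],[0,0,0,0,0,0.16],[0,0,0,0,0,0.24],[0,0,0,0,0,0.32],[0,0,0,0,0,0.4],[0,0,0,0,0,0.48],[0,0,0,0,0,0.56],[0,0,0,0,0,0.64]],
  ],
)

```text
time: 34.97
position: [538.0, 227.5, 125.4]
eef_rot: [-3.14, 0.003, 2.078]
ft_force: [-2.0, -2.8, 6.7]
finger_gap: 18.4
grip_force: 98.0
```

Turn the rest to yaw about 1.30 (knob about −0.03).

apply_moves(
  steps=[
    [[0,0,0,0,0,0.1],[0,0,0,0,0,0.2],[0,0,0,0,0,0.3],[0,0,0,0,0,0.4],[0,0,0,0,0,0.5],[0,0,0,0,0,0.6],[0,0,0,0,0,0.7],[0,0,0,0,0,0.77]],
  ],
)

```text
time: 35.63
position: [538.6, 227.6, 125.4]
eef_rot: [3.14, 0.002, 1.307]
ft_force: [-0.5, -2.2, 5.8]
finger_gap: 18.8
grip_force: 98.0
```

apply_moves(
  steps=[
    [[0,0,0,0,0,0],[0,0,0,0,0,0],[0,0,0,0,0,0],[0,0,0,0,0,0],[0,0,0,0,0,0],[0,0,0,0,0,0],[0,0,0,0,0,0],[0,0,-0.5,0,0,0]],
  ],
  gripper=0,
)

```text
time: 36.3
position: [537.6, 228.5, 128.1]
eef_rot: [-3.14, 0.001, 1.312]
ft_force: [-0.5, 0.1, -0.1]
finger_gap: 85.3
grip_force: 0.0
```

apply_moves(
  steps=[
    [[0,0,-2,0,0,0],[0,0,-5,0,0,0],[0,0,-8,0,0,0],[0,0,-11,0,0,0],[0,0,-14,0,0,0],[0,0,-16,0,0,0],[0,0,-16,0,0,0],[0,0,-16,0,0,0]],
  ],
)

```text
time: 36.97
position: [538.9, 229.7, 290.8]
eef_rot: [3.139, -0.002, 1.312]
ft_force: [0.4, 0.0, 0.2]
finger_gap: 85.4
grip_force: 0.0
```

Run:
```python
from h import *
rows();im,d,c=snap('wrist');W=cloud(d,c);z=W[...,2]
m=(z>178)&(z<195)&(np.hypot(W[...,0]-539,W[...,1]-227)<60);q=W[m]
print(m.sum(),cv2.minAreaRect(q[:,:2].astype(np.float32)))
tray(); im2,d2,_=snap('scene')
W=cloud(*snap('top')[1:]);z=W[...,2];m=(z>78)&(z<95)&(W[...,1]<-120)&(W[...,1]>-450)&(abs(W[...,0]-515)<110)
n,l,s,ce=cv2.connectedComponentsWithStats(m.astype(np.uint8))
for i in range(1,n):
    if s[i,4]>20: print('mod',cv2.minAreaRect(W[l==i][:,:2].astype(np.float32)))
save(np.hstack([im[:,:],im2])[:, :],'end.png'); save(cv2.resize(np.vstack([im,im2]),(450,600)),'end2.png')
```

```text
t37.0 pos [538.9 229.7 290.8] rpy [ 3.139e+00 -2.000e-03  1.312e+00] F [0.4 0.  0.2] M [-0.03 -0.01 -0.01] gap 85.4
946 ((539.1746826171875, 228.73252868652344), (65.14537811279297, 15.820976257324219), 74.75982666015625)
tray 427 ((515.766357421875, -286.6658630371094), (172.05606079101562, 253.23146057128906), 9.574870109558105)
mod ((528.9136352539062, -352.536376953125), (44.57063674926758, 33.415767669677734), 9.782705307006836)
mod ((515.5448608398438, -285.2445983886719), (45.500343322753906, 31.091243743896484), 6.075397491455078)
mod ((503.1275634765625, -217.6085205078125), (43.70752716064453, 31.209444046020508), 9.068766593933105)
```

View pics/end2.png

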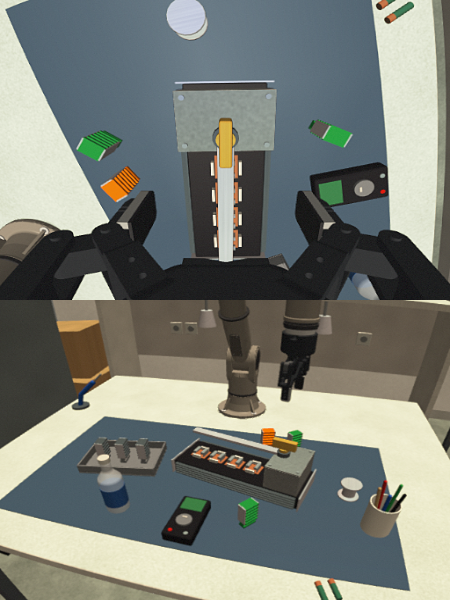

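The keeper arm lies along the chassis (about −0.02 rad), all three modules stand in the tray at lower-tile (125,450), the sockets are empty and the bystanders are in place. The gripper is clear.

```bash
python3 -c "
from bench import r
print(r.sign_off())"
```

```text
the job is handed in; nothing more can be done
None
```

I freed the knob by rocking it, put the three modules present (0, 1 and 3) upright in the tray, closed the keeper arm to about −0.02 rad, and handed the job in; the hand-in gave no verdict.

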